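# Find the model eye's bore by feel and hold it bore-up

### The arm

A 7-joint arm with a two-finger parallel gripper is mounted at the origin on the work surface. World frame = base frame: x ahead of the robot, y to its left, z up, the work surface at z = 0. Lengths are in m, angles in rad, forces in N, time in s.
With the tool pointing down it reaches from about 0.4 to 0.85 m from the base axis. Payload 10.4 kg.
Tool frame: the origin (TCP) lies on the centre line of the jaws, within the pads' length; the fingertips stand 17 mm ahead of it and the grasp point (between the pads) lies 2 mm behind it (manip.tcp_to_tips is the distance from the TCP to the fingertips, in m); z points along the fingers, x is the direction in which the jaws open and shut, and the axes are right-handed (so a half turn about z gives the same grasp; the last joint's range is limited). The gripper opens to 85 mm and grips with 20 to 120 N. Pads are 22 mm wide; open, the fingers measure 114 mm over their backs; the gripper's body (76 mm by 85 mm) begins 54 mm behind the grasp point. The pads swing forward as they close: fully open they stand 13 mm farther back than shut.
Start: joints at [1.282, 0.332, -0.065, 1.46, 0.022, 1.35, -0.088], TCP at [0.164, -0.603, 0.209] pointing down, gripper open.
Joint ranges: [-2.6, 2.6], [-0.5, 2.12], [-1.47, 1.34], [0.16, 2.42], [-1.27, 4.41], [0.06, 2.06], [-2.6, 2.6]. Speed limits (rad/s): [2.22, 2.22, 2.79, 2.79, 3.14, 3.14, 3.14].

### API

Orientations are given as a unit quaternion [x, y, z, w].
In Python, from workcell import manip gives the robot as it stands.
- The arm moves only by the shell command python3 -m pendant 'ROWS' [FORCE]. ROWS is JSON, a list of rows, each a list of 3 entries, a list of its own where there are three numbers: the shift along the world's x, y, z in cm, then the turn, a rotation vector about the world's x, y, z in degrees, then the closure in counts, from 0 (fully open) to 255 (shut). A call has 1 to 12 rows; each row shifts and turns the pose as measured when the row begins; what a row does not reach is not made up. A row lasts 1/8 s, in which the tool goes at most 62.5 mm and 10.7 degrees, less where a joint would pass 70% of its speed; a pose out of reach is approached as far as the arm can. A call is refused whole if a number of a shift passes 6.25 or a number of a turn 10.7, either way. A call with a gripper value outside its range is refused whole. The fingers move at their own pace and stop on an object; FORCE is the grip in N (left out, the last holds). Time passes only in rows, so rows that do not move let the fingers close. It gives the time, the measured TCP pose, the force and the opening at its end, in the units of the state.
- manip.get_obs(): the state, without advancing time (a new reading comes with each control period).
- manip.camera(name): name is "scene" or "top"; returns a dict with "pixels" (480x640x3 uint8, red, green, blue), "range_z" (480x640 float32, m along the optical axis (not along the pixel's ray), 0 where there is no reading), "K" (3x3 intrinsics, pixels), "dist" ([k1, k2, p1, p2, k3] as OpenCV has them; the pictures are not rectified), "origin" and "rotation" of the camera in the world. Camera axes: x right, y down, z forward; pixel columns grow to the right and rows downward; lengths in m; the calibration is good to about 2 mm. A picture is of the moment at which its call begins.
- manip.hand_in(): hands the job in, once; it reports no verdict.
The state is a dict: "clock": time; "joint_pos": joint angles; "joint_velocities": joint speeds; "tau": joint torques, N m; "position": TCP position; "ee_rot": TCP orientation; "ft_force": force on the tool from outside, world axes, zero at the start; "torque": the same for the moment, N m; "grip_width": opening from 0.0 (shut) to 1.0 (fully open).
Only numpy, scipy, OpenCV 4.12 (cv2) and the standard library are available. Lean on these libraries where they do the work, as an engineer would, in place of code of your own. Each camera call takes 0.05 s, during which the arm holds its last target.

### The job

For the daily check of the lens tester, find by feel which end of the white model eye block (lying on its side) is bored: set it end-down on the tip of the steel checking peg, where the bored end drops over the peg but the closed end stops on top. Turn the block over if needed until it is upright with the closed end resting on the peg tip, bore up. Then finish while holding the block, still and upright with its bore straight up, a good hand's width clear above the middle of the blue pad, ready for the test lens to be dropped in, and leave everything else where it stands.

Things in the scene. Friction and masses are not known exactly. Their poses are not given: they have to be found in the camera images.
- eye_center (a point): centre of the model eye: loose white block, green band round its middle, 44 x 44 mm, 56 mm long (its z axis), 0.1 to 0.16 kg, lying on a side in any direction. One end has a round blind bore 28 mm wide, 36 mm deep; whether z points to that end is not told: feel or look. Gripped across two sides with fingers sloped 45 degrees along its length, then turned to slope 45 degrees the other way, it goes from level to upright.
- peg_tip (a point): centre of the top of the fixed upright steel checking peg, 68 mm above the cart; the peg is 10 mm thick and stands 60 mm out of a round foot 70 mm across and 8 mm high
- pad_center (a point): centre of the top face of the fixed blue pad, 130 x 130 mm, 3 mm thick
- lens_stand: bystander: loose clear stand with five upright chrome-ringed lenses, 50 x 170 mm, 58 mm high; origin under its middle, y along its length
- eyecup: bystander: loose black rubber eyecup, 52 mm across, 34 mm high; origin under its middle
- occluder: bystander: loose blue plastic occluder paddle lying flat, about 200 mm long along its x, 64 mm wide disc at +x, 6 mm thick; origin under its middle
- prism_bar: bystander: loose polished prism bar, 34 x 200 mm (y along its length), 16 mm high; origin under its middle
- penlight: bystander: loose metal penlight lying flat, 133 mm long along its x, 15 mm thick; origin under its middle
- cleaner: bystander: loose green bottle, 44 mm across, 110 mm high; origin under its middle
Things that resemble listed ones, but are neither listed nor needed, are in the scene too. What is meant by the part that bears pad_center is not turquoise, and is the smaller of those in its own colour.

How it is judged:
On the way:
1. the model eye, bore up, is felt with its closed end on the tip of the peg (angle between eye_center's own z axis and vertical below 0.3 rad and contact force between eye and peg above 0.7 N and horizontal distance between eye_center and peg_tip below 0.02 m and z of eye_center in the frame of peg_tip above 0.02 m), for 0.1 s.
At the end, for the whole second after the job is handed in: the model eye is held still in the fingers with its bore up (within 0.3 rad of vertical), its centre 0.10 to 0.35 m above the cart and within 45 mm sideways of the pad's centre, off the peg (angle between eye_center's own z axis and vertical below 0.3 rad and height (world z) of eye_center between 0.1 and 0.35 m and horizontal distance between eye_center and pad_center below 0.045 m and contact force between eye and the fingers above 1 N and contact force between eye and peg below 0.2 N and linear speed of eye below 0.03 m/s and angular speed of eye below 0.3 rad/s); the arm keeps its last pose, push and grip.
It fails at once if a bystander is pushed more than 25 mm (distance of any of lens_stand, eyecup, occluder, prism_bar, penlight, cleaner from where it was at the start of the episode above 0.025 m).
It also fails if it takes over 72 s, if anything falls off the work surface, if the arm or the gripper's body presses on something with over 40 N, if the wrist force passes 120 N, or if a joint passes its speed limit or range.

## Working session

There is one attempt and no reset: what is moved stays moved. The work goes in short steps, Python scripts to look and compute and a shell command to move; the robot and the scene stay as the last step left them, time stands still between calls to the robot, and variables do not carry over. Pictures are saved under pics/ and viewed, and the job is handed in when it is done.

```bash
ls; mkdir -p pics
python3 - <<'E'
from workcell import manip
import cv2,numpy as np
print(manip.get_obs())
for n in ["scene","top"]:
    c=manip.camera(n)
    cv2.imwrite(f"pics/{n}0.png",c["pixels"][:,:,::-1])
    np.savez(f"{n}0.npz",**{k:np.array(v) for k,v in c.items()})
    print(n,c["K"],c["dist"],c["origin"],c["rotation"])
E
```

```text
pics
{'clock': 0.0, 'joint_pos': array([ 1.28238348,  0.33289361, -0.06469159,  1.4609694 ,  0.02159612,
        1.34989374, -0.08849385]), 'joint_velocities': array([ 0.00051825,  0.00157822,  0.00055188, -0.0009623 , -0.00050117,
       -0.00278865, -0.00135294]), 'tau': array([-4.84853645e-04, -6.25444221e+01,  4.87659022e-02, -3.91618359e+01,
        1.62424886e-02,  9.73668764e-03, -3.77758454e-06]), 'position': array([ 0.16406209, -0.60264683,  0.20768896]), 'ee_rot': array([ 7.94578892e-01, -6.07160477e-01, -6.03415241e-04, -4.18592011e-04]), 'ft_force': array([ 0.1712744 ,  0.05902294, -0.62950495]), 'torque': array([ 0.01581207, -0.00206884,  0.04856942]), 'grip_width': 1.0024588113983754}
scene [[555.2213749    0.         325.36691169]
 [  0.         555.2213749  246.44963277]
 [  0.           0.           1.        ]] [-0.11223717  0.          0.          0.          0.        ] [1.01694241 0.5133364  1.08116872] [ 0.33783401  0.88687748 -0.29203159 -0.11846545]
top [[563.84112786   0.         315.60149128]
 [  0.         563.84112786 230.41235494]
 [  0.           0.           1.        ]] [-0.05798984  0.          0.          0.          0.        ] [ 0.3593305  -0.04687932  1.66635085] [-0.69926746  0.7137464  -0.02807045  0.02833998]
```

View pics/scene0.png

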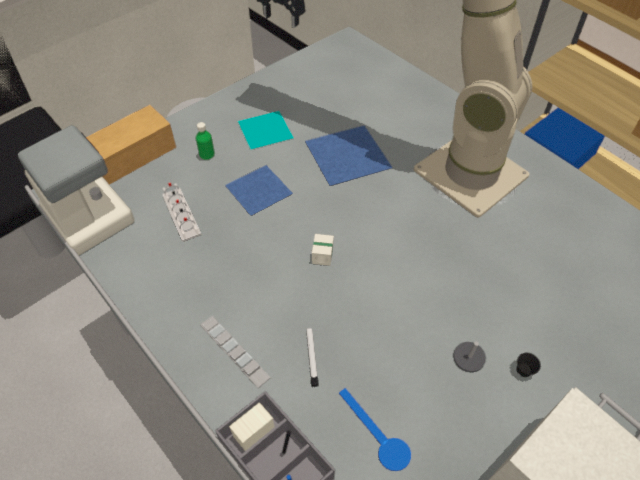

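View pics/top0.png

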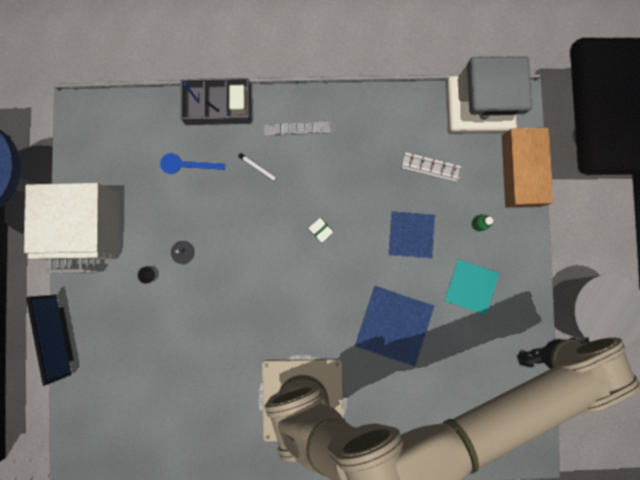

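The block is at top (320,230), the peg foot at (182,252), with the eyecup beside it at (147,274). The smaller blue pad is at (412,234). Next I'll measure these.

```bash
cat > h.py <<'E'
import numpy as np,cv2
from scipy.spatial.transform import Rotation as R
def cloud(c):
    K=np.array(c["K"]);d=np.array(c["dist"]);z=np.array(c["range_z"])
    H,W=z.shape
    uu,vv=np.meshgrid(np.arange(W),np.arange(H))
    p=cv2.undistortPoints(np.stack([uu,vv],-1).reshape(-1,1,2).astype(float),K,d).reshape(H,W,2)
    P=np.concatenate([p*z[...,None],z[...,None]],-1)
    return P@R.from_quat(c["rotation"]).as_matrix().T+np.array(c["origin"])
E
python3 - <<'E'
import numpy as np,cv2
from h import *
for n,bb in [("top",(295,345,205,255)),("scene",(295,350,220,280))]:
    c=dict(np.load(n+"0.npz"));P=cloud(c);img=c["pixels"]
    u0,u1,v0,v1=bb
    crop=img[v0:v1,u0:u1];cv2.imwrite(f"pics/{n}_blk.png",cv2.resize(crop[:,:,::-1],None,fx=10,fy=10,interpolation=cv2.INTER_CUBIC))
    Q=P[v0:v1,u0:u1].reshape(-1,3); m=Q[:,2]>0.03
    q=Q[m]; print(n,m.sum(),q.mean(0),q.min(0),q.max(0))
    r=cv2.minAreaRect((q[:,:2]*1000).astype(np.float32));print(r)
    hsv=cv2.cvtColor(img,cv2.COLOR_RGB2HSV)[v0:v1,u0:u1].reshape(-1,3)
    g=m&(hsv[:,0]>40)&(hsv[:,0]<90)&(hsv[:,1]>90)
    print("green",g.sum(),Q[g].mean(0)); 
    qq=Q[g&(Q[:,2]>0.04)];w,v=np.linalg.eigh(np.cov(qq[:,:2].T));print(w,v[:,1],np.degrees(np.arctan2(v[1,1],v[0,1])))
    # peg/pad
bbs={"top":{"peg":(160,205,230,270),"pad":(380,445,200,265),"cup":(132,165,258,290)},"scene":{"peg":(450,490,335,375),"pad":(220,300,160,220),"cup":(512,545,345,382)}}
for n in bbs:
    c=dict(np.load(n+"0.npz"));P=cloud(c);img=c["pixels"];hsv=cv2.cvtColor(img,cv2.COLOR_RGB2HSV)
    for k,(u0,u1,v0,v1) in bbs[n].items():
        Q=P[v0:v1,u0:u1].reshape(-1,3);h=hsv[v0:v1,u0:u1].reshape(-1,3)
        if k=="pad":
            m=(h[:,0]>100)&(h[:,0]<130)&(h[:,1]>120)
            print(n,k,m.sum(),Q[m].mean(0),cv2.minAreaRect((Q[m][:,:2]*1000).astype(np.float32)))
        else:
            for lo,hi in [(0.004,0.015),(0.02,0.09)]:
                m=(Q[:,2]>lo)&(Q[:,2]<hi)
                if m.any(): print(n,k,lo,m.sum(),Q[m].mean(0),Q[m].min(0),Q[m].max(0))
E
```

```text
top 307 [ 0.48705915 -0.06120388  0.08064505] [ 0.3593305  -0.09478107  0.03043518] [ 0.52228944 -0.02863251  1.66635085]
((443.05474853515625, -67.9518814086914), (160.4442596435547, 63.81887435913086), 7.563503742218018)
green 6 [ 0.48608141 -0.05685745  0.04571029]
[3.51847893e-07 1.14305686e-04] [-0.64808985  0.76156388] 130.3977393960863
scene 430 [ 0.50784638 -0.04366858  0.07425349] [ 0.45513444 -0.09721358  0.0302789 ] [1.01694241 0.5133364  1.08116872]
((751.1990966796875, 205.90345764160156), (811.3385009765625, 47.622074127197266), 45.8008918762207)
green 23 [ 0.4882269  -0.06268799  0.04378443]
[2.75552449e-06 1.53877810e-04] [-0.67386711  0.73885257] 132.36623673983672
top peg 0.004 513 [0.43924911 0.34881471 0.0077661 ] [0.38476941 0.28235625 0.0040044 ] [0.50263471 0.4146009  0.01496594]
top peg 0.02 24 [0.43544065 0.34544529 0.05162019] [0.43110359 0.34207096 0.02072235] [0.44052077 0.35033579 0.0727881 ]
top pad 1621 [ 0.47377327 -0.32955818  0.01186454] ((457.88946533203125, -219.1762237548828), (144.2064971923828, 369.8711853027344), 8.470868110656738)
top cup 0.00
[... 182 characters left out ...]
418 0.02036878] [0.39355829 0.47537951 0.03961079]
scene peg 0.004 698 [0.43769636 0.34798097 0.00789773] [0.37733487 0.29888247 0.00403853] [0.48594626 0.39859377 0.01457645]
scene peg 0.02 72 [0.43855453 0.34768824 0.04916764] [0.43167176 0.34237392 0.02172695] [0.44221731 0.35211853 0.07039068]
scene pad 4 [ 0.490045   -0.33698216  0.00304499] ((473.89459228515625, -327.6914978027344), (85.16182708740234, 63.169010162353516), 20.74579620361328)
scene cup 0.004 139 [0.36429522 0.44561163 0.0076183 ] [0.29868531 0.39474115 0.00400122] [0.40787458 0.48418214 0.0145593 ]
scene cup 0.02 254 [0.36368344 0.44572101 0.02935414] [0.34262997 0.4206215  0.02002805] [0.39537907 0.47119382 0.0381498 ]
```

Run:
```python
import numpy as np,cv2
from h import *
for n,bb in [("top",(295,345,205,255)),("scene",(295,350,220,280))]:
    c=dict(np.load(n+"0.npz"));P=cloud(c);img=c["pixels"]
    u0,u1,v0,v1=bb
    Q=P[v0:v1,u0:u1].reshape(-1,3)
    ok=np.array(c["range_z"])[v0:v1,u0:u1].reshape(-1)>0
    for lo,hi in [(0.04,0.06),(.01,.06)]:
        m=ok&(Q[:,2]>lo)&(Q[:,2]<hi);q=Q[m];print(n,m.sum(),q.mean(0),np.percentile(q[:,2],[10,50,90]),cv2.minAreaRect((q[:,:2]*1000).astype(np.float32)))
for n,(u0,u1,v0,v1),s in [("top",(380,445,200,265),120),("scene",(220,300,160,220),60)]:
    c=dict(np.load(n+"0.npz"));P=cloud(c);img=c["pixels"];hsv=cv2.cvtColor(img,cv2.COLOR_RGB2HSV)
    h=hsv[v0:v1,u0:u1].reshape(-1,3);Q=P[v0:v1,u0:u1].reshape(-1,3)
    print(hsv[(v0+v1)//2,(u0+u1)//2])
    m=(h[:,0]>105)&(h[:,0]<125)&(h[:,1]>110)&(np.abs(Q[:,2])<.02)
    q=Q[m];print(n,m.sum(),np.median(q,0),cv2.minAreaRect((q[:,:2]*1000).astype(np.float32)))
```

```text
top 254 [ 0.49021907 -0.0622708   0.04485551] [0.04131164 0.04446307 0.04854932] ((489.95849609375, -61.61293411254883), (55.49658966064453, 43.536712646484375), 43.85425567626953)
top 322 [ 0.48959832 -0.06146802  0.0416849 ] [0.03536426 0.04339735 0.04820773] ((493.4247741699219, -57.66119384765625), (145.3477325439453, 119.12447357177734), 0.8350400924682617)
scene 365 [ 0.49069747 -0.06233953  0.04375247] [0.04136954 0.04356471 0.04624974] ((489.9674987792969, -62.96665573120117), (59.42964172363281, 44.846595764160156), 39.04619216918945)
scene 503 [ 0.49421647 -0.05876181  0.03845502] [0.01743251 0.04258185 0.0459195 ] ((489.7943115234375, -63.515647888183594), (61.58690643310547, 45.390869140625), 40.78592300415039)
[111 125 112]
top 1719 [ 0.47520391 -0.3313553   0.00255742] ((475.30718994140625, -331.4675598144531), (125.2819595336914, 124.38431549072266), 84.83256530761719)
[109 113 145]
scene 1167 [ 0.47599128 -0.33206859  0.00304561] ((475.25164794921875, -331.7027893066406), (127.07920837402344, 122.73667907714844), 84.50765991210938)
```

View pics/top_blk.png

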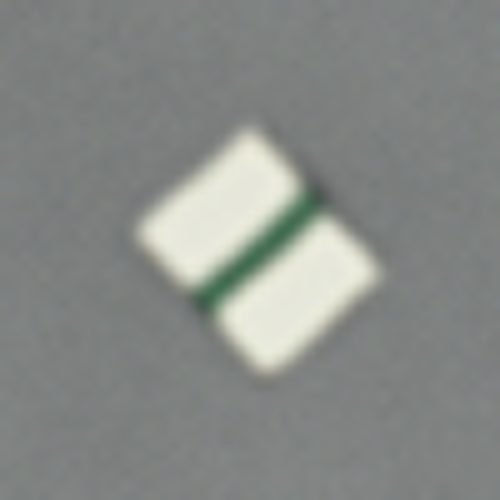

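View pics/scene_blk.png

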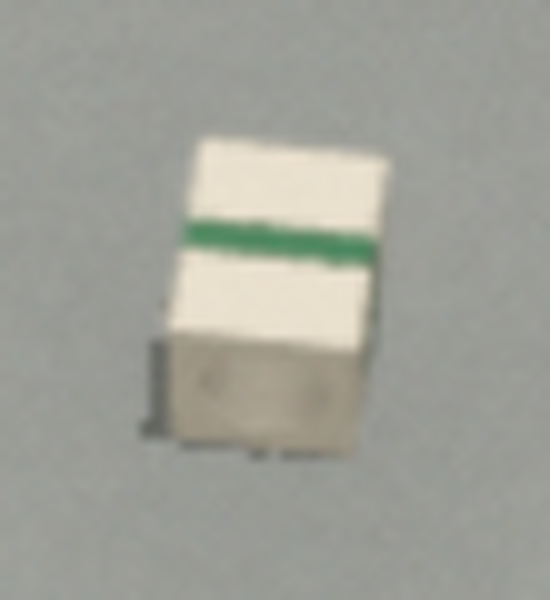

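Run:
```python
import numpy as np,cv2
from h import *
c=dict(np.load("scene0.npz"));P=cloud(c);img=c["pixels"]
a=np.radians(42);d=np.array([np.cos(a),np.sin(a)])
s=((P[...,:2]-[.490,-.0625])@d)*1000
for v in range(250,268): print(v,np.round(s[v,310:336]).astype(int), )
print()
for v in range(250,268): print(v,np.round(P[v,310:336,2]*1000).astype(int), )
for v in range(250,268): print(v,img[v,310:336].mean(-1).astype(int), )
```

```text
250 [-16 -13  20  18  20  18  19  21  17  16  16  17  18  17  17  14  15  16
  13  12  13  13 -10 -20 -20 -17]
251 [-10 -10  21  23  21  20  20  20  17  18  22  19  18  19  21  19  17  17
  19  17  20  15 -10 -14 -16 -16]
252 [ -6  -6  27  26  24  25  25  23  23  24  24  24  22  24  21  20  21  19
  23  21  19  12 -14 -12 -15 -12]
253 [ -4  -3  28  27  24  26  27  26  25  28  26  27  24  23  24  26  23  22
  25  22  25  11 -13 -10  -9 -10]
254 [ -1   0  25  26  27  27  27  27  26  26  28  26  28  28  26  24  28  26
  28  27  26  11  -5  -7  -9 -10]
255 [ 2  3 26 26 26 27 27 27 28 24 27 25 25 28 26 27 27 25 27 30 27 12 -4 -5
 -2 -6]
256 [ 4  5 25 24 25 26 24 14 12  7 13  7  9  8  9 26 27 28 30 27 25 10 -2 -3
 -3 -1]
257 [ 9  8 27 30 26 26 18 16 14 12 15 14 11 12  9 11 26 26 24 28 30  8  2  1
  2  4]
258 [10 15 28 26 25 25 18 18 14 15 14 13 17 16 14 17 16 27 27 28 27  6  5  4
  2  5]
259 [16 15 28 26 27 26 25 20 19 18 16 17 16 15 18 17 18 28 28 26 25  6 10  7
  7 10]
260 [17 17 28 28 27 25 23 28 23 18 22 20 20 17 20 22 22 26 28 28 26 12 12 10
  9  9]
261 [19 20 24 25 27 29 27 28 23 23 
[... 3388 characters left out ...]

 146 143 141 148 152 148 151 153]
262 [ 98 111 134 144 145 146 149 147 152 158 160 160 157 156 152 147 145 146
 146 146 147 152 149 149 150 150]
263 [112 114 130 139 142 141 142 143 141 145 148 147 148 147 147 147 145 146
 144 146 148 153 147 149 148 151]
264 [151 147 144 120 119 122 124 125 132 132 132 133 144 142 143 142 143 143
 142 146 144 151 151 152 151 153]
265 [154 151 149 148 147 151 149 150 150 143 117 123 143 121 121 124 122 131
 132 140 146 150 152 151 152 153]
266 [155 150 153 152 150 151 152 152 153 151 149 148 150 148 147 147 149 150
 149 149 149 149 149 150 153 152]
267 [153 152 151 152 151 151 150 151 152 151 152 150 152 151 152 147 148 149
 153 152 152 150 148 150 152 154]
```

The depth image shows a recess in the end face toward the scene camera (u 316–326, v 256–261). So the bored end points along about +42° azimuth. I'll grip with the fingers leaning back toward −d, so that a quarter turn puts the bore up, and the peg will confirm it.

```bash
python3 -m pendant '[[[3.5,5,0.6],[0,0,3],0],[[3.5,5,0.6],[0,0,3],0],[[3.5,5,0.6],[0,0,3],0],[[3.5,5,0.6],[0,0,3],0],[[3.5,5,0.6],[0,0,3],0],[[3.5,5,0.6],[0,0,3],0],[[3.5,5,0.6],[0,0,3],0],[[3.5,5,0.6],[0,0,3],0],[[3.5,5,0.6],[0,0,3],0]]' 40
python3 - <<'E'
from workcell import manip
o=manip.get_obs();print(o["joint_pos"])
E
```

```text
clock: 1.23
position: [0.4784, -0.1434, 0.2592]
ee_rot: [0.916, -0.402, -0.003, 0.001]
ft_force: [1.8, -1.1, -0.3]
grip_width: 0.996
[ 0.73496155  0.0696686  -0.55690695  1.67521936  0.03730012  1.41330256
 -0.65488873]
```

```bash
cat > t.py <<'E'
import numpy as np
from scipy.spatial.transform import Rotation as R
from workcell import manip
def rot(az,tilt):
    """jaw axis x at az-90, tool z leans tilt deg toward -d(az) from straight down (pos)"""
    d=np.array([np.cos(np.radians(az)),np.sin(np.radians(az)),0]);Z=np.array([0,0,1.])
    s,c=np.sin(np.radians(tilt)),np.cos(np.radians(tilt))
    z=-c*Z-s*d; x=np.array([d[1],-d[0],0]); y=np.cross(z,x)
    return R.from_matrix(np.stack([x,y,z],1))
def err(pos,Rt):
    o=manip.get_obs();Rc=R.from_quat(o["ee_rot"])
    print("t",round(o["clock"],2),"pos",o["position"].round(4),"dcm",((np.array(pos)-o["position"])*100).round(2),"turn",np.degrees((Rt*Rc.inv()).as_rotvec()).round(1),"z",Rc.as_matrix()[:,2].round(3),"x",Rc.as_matrix()[:,0].round(3),"F",o["ft_force"].round(1),"w",round(o["grip_width"],3),"q",o["joint_pos"].round(2))
E
python3 - <<'E'
from t import *
Rt=rot(42,45);z=Rt.as_matrix()[:,2]
g=np.array([.490,-.0625,.026]);print(z,g-0.11*z)
err(g-0.11*z,Rt)
E
```

```text
[-0.52548275 -0.47314679 -0.70710678] [ 0.5478031  -0.01045385  0.10378175]
t 1.23 pos [ 0.4784 -0.1434  0.2592] dcm [  6.94  13.3  -15.54] turn [-30.3  33.   -0.4] z [-0.006  0.001 -1.   ] x [ 0.676 -0.737 -0.005] F [ 1.8 -1.1 -0.3] w 0.996 q [ 0.73  0.07 -0.56  1.68  0.04  1.41 -0.65]
```

```bash
python3 -m pendant '[[[1.2,2.2,-1],[-5,5.5,0],0],[[1.2,2.2,-1],[-5,5.5,0],0],[[1.2,2.2,-1],[-5,5.5,0],0],[[1.2,2.2,-1],[-5,5.5,0],0],[[1.2,2.2,-1],[-5,5.5,0],0],[[1.2,2.2,-1],[-5,5.5,0],0]]'
python3 - <<'E'
from t import *
Rt=rot(42,45);z=Rt.as_matrix()[:,2]
g=np.array([.490,-.0625,.026])
err(g-0.11*z,Rt)
E
```

```text
clock: 1.98
position: [0.5511, -0.0129, 0.1988]
ee_rot: [0.846, -0.373, -0.155, 0.347]
ft_force: [0.1, -1.6, -2.1]
grip_width: 0.998
t 1.98 pos [ 0.5511 -0.0129  0.1988] dcm [-0.33  0.24 -9.51] turn [-0.4  0.1 -0.3] z [-0.522 -0.472 -0.711] x [ 0.674 -0.739 -0.004] F [ 0.1 -1.6 -2.1] w 0.998 q [-0.05  0.73 -0.38  1.15  0.52  2.05 -1.21]
```

```bash
python3 -m pendant '[[[0,0,-2.4],[0,0,0],0],[[0,0,-2.4],[0,0,0],0],[[0,0,-2.4],[0,0,0],0],[[-0.2,0,-2.3],[0,0,0],0],[[0,0,0],[0,0,0],0]]'
python3 - <<'E'
from t import *
import cv2
Rt=rot(42,45);z=Rt.as_matrix()[:,2]
g=np.array([.490,-.0625,.026])
err(g-0.11*z,Rt)
a=manip.camera("top")["pixels"][130:330,220:420,::-1];b=manip.camera("scene")["pixels"][160:360,220:420,::-1]
cv2.imwrite("pics/hov.png",cv2.resize(np.hstack([a,b]),None,fx=2,fy=2))
E
```

```text
clock: 2.6
position: [0.5478, -0.0132, 0.0958]
ee_rot: [0.846, -0.372, -0.157, 0.348]
ft_force: [-0.6, 0.2, 0.1]
grip_width: 1.003
t 2.6 pos [ 0.5478 -0.0132  0.0958] dcm [0.   0.27 0.8 ] turn [-0.4 -0.1 -0.3] z [-0.524 -0.472 -0.709] x [ 0.674 -0.739 -0.007] F [-0.6  0.2  0.1] w 1.003 q [-0.04  0.82 -0.38  1.23  0.52  1.9  -1.28]
```

View pics/hov.png

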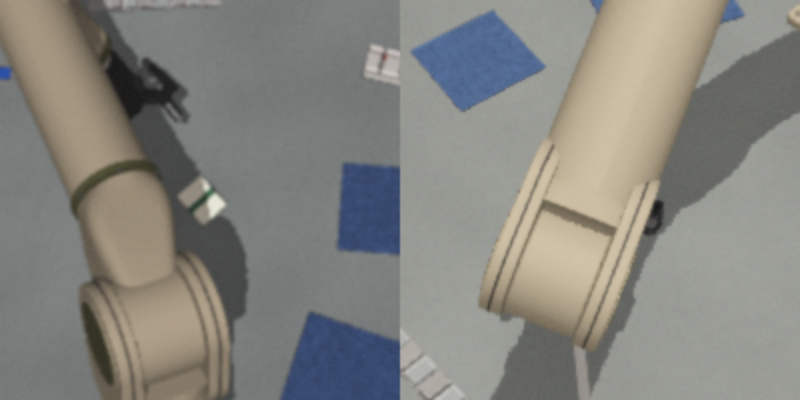

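Run:
```python
from t import *
from h import cloud
import cv2
c=manip.camera("top")
M=R.from_quat(c["rotation"]).as_matrix()
def pr(p):
    rv=cv2.Rodrigues(M.T)[0];tv=-M.T@np.array(c["origin"])
    return cv2.projectPoints(np.array(p,float).reshape(-1,1,3),rv,tv,np.array(c["K"]),np.array(c["dist"]))[0].reshape(-1,2)
o=manip.get_obs();Rc=R.from_quat(o["ee_rot"]).as_matrix();p=o["position"]
pts=[p,p+.017*Rc[:,2],p+.042*Rc[:,0],p-.042*Rc[:,0],p+.042*Rc[:,0]-.06*Rc[:,2],[.49,-.0625,.044]]
px=pr(pts);print(px)
im=c["pixels"][:,:,::-1].copy()
im=cv2.resize(im[130:280,240:400],None,fx=5,fy=5,interpolation=cv2.INTER_CUBIC)
for i,q in enumerate(px):
    x,y=((q-[240,130])*5).astype(int);cv2.circle(im,(x,y),4,(0,0,255) if i else (0,255,255),-1)
cv2.imwrite("pics/hov2.png",im)
P=cloud(c)
for v in range(155,192,3): print(v,[tuple((P[v,u]*1000).astype(int)) for u in range(294,318,4)])
```

```text
[[302.5474321  207.68351508]
 [305.55362757 211.26023614]
 [313.42511287 197.43604752]
 [291.63650838 217.96516849]
 [302.76272377 184.15295384]
 [320.75934407 229.98384692]]
155 [(np.int64(719), np.int64(12), np.int64(4)), (np.int64(721), np.int64(0), np.int64(-2)), (np.int64(719), np.int64(-11), np.int64(3)), (np.int64(720), np.int64(-23), np.int64(0)), (np.int64(720), np.int64(-35), np.int64(-3)), (np.int64(720), np.int64(-47), np.int64(-2))]
158 [(np.int64(713), np.int64(12), np.int64(-7)), (np.int64(710), np.int64(0), np.int64(6)), (np.int64(712), np.int64(-11), np.int64(-4)), (np.int64(711), np.int64(-23), np.int64(0)), (np.int64(711), np.int64(-35), np.int64(-4)), (np.int64(709), np.int64(-47), np.int64(2))]
161 [(np.int64(660), np.int64(5), np.int64(204)), (np.int64(701), np.int64(0), np.int64(2)), (np.int64(703), np.int64(-11), np.int64(-4)), (np.int64(702), np.int64(-23), np.int64(-4)), (np.int64(701), np.int64(-35), np.int64(1)), (np.int64(701), np.int64(-47), np.int64(0))]
164 [(np.int64(653), np.int64(5), np.int64(200)), (np.int64(654), np.int64(-4), np.int64(194)), (np.
[... 1972 characters left out ...]
 np.int64(6)), (np.int64(605), np.int64(-23), np.int64(144)), (np.int64(628), np.int64(-33), np.int64(0)), (np.int64(629), np.int64(-45), np.int64(-3))]
188 [(np.int64(619), np.int64(14), np.int64(5)), (np.int64(619), np.int64(2), np.int64(3)), (np.int64(620), np.int64(-9), np.int64(1)), (np.int64(600), np.int64(-23), np.int64(125)), (np.int64(620), np.int64(-33), np.int64(-6)), (np.int64(619), np.int64(-45), np.int64(0))]
191 [(np.int64(612), np.int64(14), np.int64(-5)), (np.int64(612), np.int64(2), np.int64(-9)), (np.int64(610), np.int64(-9), np.int64(5)), (np.int64(609), np.int64(-21), np.int64(8)), (np.int64(611), np.int64(-33), np.int64(-1)), (np.int64(609), np.int64(-45), np.int64(4))]
```

View pics/hov2.png

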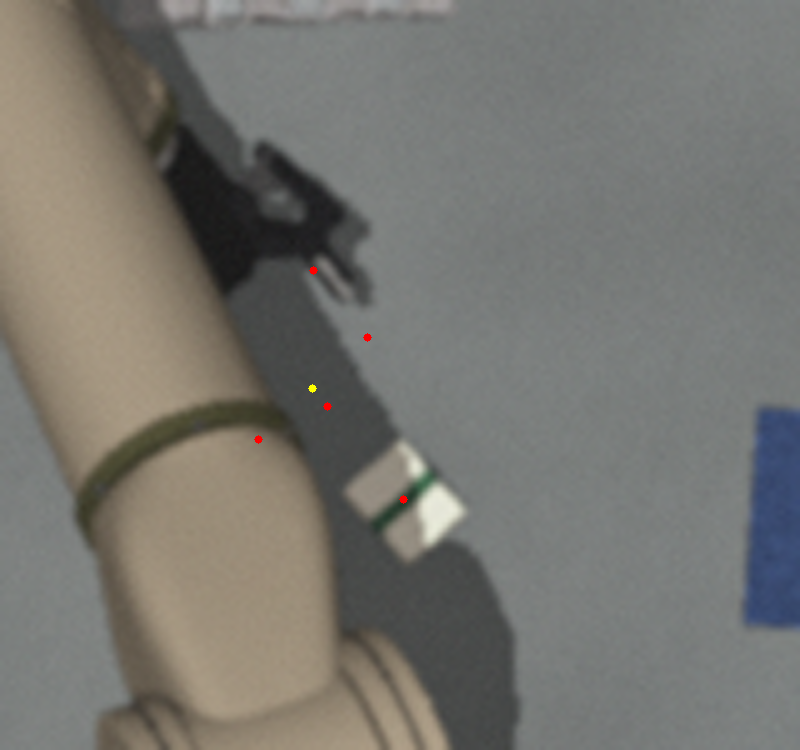

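Run:
```python
from t import *
from h import cloud
print(manip.tcp_to_tips)
o=manip.get_obs();Rc=R.from_quat(o["ee_rot"]).as_matrix();p=o["position"]
for n in ["top","scene"]:
    c=manip.camera(n);P=cloud(c);ok=np.array(c["range_z"])>0
    L=(P-p)@Rc
    m=ok&(np.abs(L[...,0])<.09)&(np.abs(L[...,1])<.05)&(L[...,2]>-.12)&(L[...,2]<.03)&(P[...,2]>.06)
    q=L[m]*1000
    print(n,m.sum());vs,us=np.where(m)
    i=np.argsort(-q[:,2])[:25]
    print(np.c_[us[i],vs[i],q[i].astype(int)])
```

```text
0.017
top 285
[[308 189  43   7 -41]
 [307 189  41   6 -42]
 [308 190  41  13 -43]
 [306 188  42   1 -43]
 [309 189  45  14 -44]
 [309 188  47  12 -44]
 [305 187  42  -1 -46]
 [308 188  45  11 -47]
 [308 187  47   9 -47]
 [309 186  51   9 -47]
 [304 186  42  -6 -47]
 [308 186  49   7 -48]
 [307 188  42  12 -49]
 [308 185  51   5 -49]
 [307 187  45   9 -49]
 [303 185  42  -9 -50]
 [308 183  55   0 -50]
 [308 184  53   4 -51]
 [309 185  52  10 -51]
 [307 185  48   5 -51]
 [307 186  46   9 -52]
 [309 184  54  11 -54]
 [306 187  42  12 -54]
 [307 184  50   6 -55]
 [307 183  52   3 -55]]
scene 44
[[ 349  260  -68   13  -82]
 [ 350  260  -70   14  -84]
 [ 351  261  -72   12  -84]
 [ 279  255   73   11  -85]
 [ 351  267  -73    0  -86]
 [ 348  260  -66   14  -87]
 [ 350  270  -72   -5  -87]
 [ 351  266  -73    2  -87]
 [ 351  268  -73   -1  -87]
 [ 351  264  -73    6  -88]
 [ 349  261  -68   12  -88]
 [ 350  261  -70   12  -88]
 [ 351  270  -74   -5  -88]
 [ 351  269  -74   -3  -89]
 [ 348  261  -66   12  -89]
 [ 351  265  -73    5  -90]
 [ 350  271  -72   -6  -93]
 [ 350  268  -71    0  -94]
 [ 350  269  -72   -2  -94]
 [ 351  262  -72   12  -97]
 [ 351  263  -73   10  -98]
 [ 350  273  -72   -9  -98]
 [ 349  262  -68   12 -101]
 [ 350  272  -72   -7 -102]
 [ 279  256   71   12 -103]]
```

Run:
```python
from t import *
from h import cloud
import cv2
o=manip.get_obs();Rc=R.from_quat(o["ee_rot"]).as_matrix();p=o["position"]
c=manip.camera("top");P=cloud(c);z=np.array(c["range_z"])
for v in range(174,194): print(v,(z[v,300:320]*1000).astype(int))
for v in range(174,194): print(v,c["pixels"][v,300:320].mean(-1).astype(int))
```

```text
174 [1521 1520 1519 1516 1522 1513 1513 1517 1689 1684 1683 1684 1689 1686
 1685 1684 1683 1677 1683 1683]
175 [1516 1519 1522 1521 1521 1518 1690 1684 1675 1689 1692 1690 1686 1682
 1681 1687 1684 1683 1689 1688]
176 [1524 1515 1518 1518 1524 1527 1690 1686 1691 1683 1682 1689 1683 1683
 1685 1683 1682 1683 1693 1683]
177 [1513 1513 1514 1513 1517 1679 1689 1686    0 1687 1679 1683 1686 1691
 1686 1686 1683 1685 1677 1687]
178 [1511 1515 1519 1515 1520 1687 1680 1682 1683 1680 1687 1685 1690 1688
 1683 1686 1688    0 1682 1684]
179 [1513 1518 1512 1516 1517 1529 1681 1688 1679 1685 1678 1682 1684 1685
 1681 1684 1679 1680 1680 1687]
180 [1514 1518 1520 1519 1523 1533 1686 1681 1686 1691 1681 1687 1681 1685
 1688 1687 1686 1684 1683 1687]
181 [1529 1530 1535 1519 1534 1527 1535 1678 1680 1688 1679 1686 1681 1687
 1673 1679 1684 1684 1687 1686]
182 [1681 1528 1522 1523 1528 1537 1535 1538 1685 1689 1682 1674 1681 1681
 1687 1686 1680 1677 1680 1677]
183 [1686 1543 1531 1522 1527 1527 1537 1532 1545 1684 1683 1683 1685 1683
 1676 1685 1683 1684 1673 1677]
184 [1683 1678 1549 1528 1535 
[... 2079 characters left out ...]
124]
186 [ 83 106 114  95  70  80 110 116  91  67  65  72  76  95 116 125 125 126
 124 126]
187 [ 74  89 105 107  88  67  88 112 115  94  75  76  74  88 113 123 127 127
 125 125]
188 [ 73  76  96 113 109  87  80  89 109 105  88  73  71  88 112 127 125 128
 125 127]
189 [ 72  72  84 108 120 114  94  81  92 104  96  81  75  87 114 124 129 129
 127 128]
190 [ 71  69  77  92 115 123 113 102 101 111 113  97  84  94 115 128 128 130
 125 129]
191 [ 73  70  71  82 106 120 122 117 121 124 125 116 105 112 124 126 128 128
 125 127]
192 [ 71  72  72  76  91 107 120 124 126 128 126 125 121 125 130 126 128 129
 125 127]
193 [ 71  70  71  70  73  91 115 123 125 125 125 126 125 128 127 125 127 129
 127 124]
```

Run:
```python
import numpy as np
from scipy.spatial.transform import Rotation as R
from h import cloud
p=np.array([ 0.16406209, -0.60264683,  0.20768896]);Rc=R.from_quat([ 7.94578892e-01, -6.07160477e-01, -6.03415241e-04, -4.18592011e-04]).as_matrix()
for n in ["scene","top"]:
    c=dict(np.load(n+"0.npz"));P=cloud(c);ok=c["range_z"]>0
    L=(P-p)@Rc
    m=ok&(np.abs(L[...,0])<.09)&(np.abs(L[...,1])<.05)&(L[...,2]>-.15)&(L[...,2]<.1)
    q=L[m]*1000;vs,us=np.where(m);i=np.argsort(-q[:,2])[:30]
    print(n,m.sum());print(np.c_[us[i],vs[i],q[i].astype(int)])
```

```text
scene 529
[[268  17  46   1 -35]
 [267  18  45  -4 -35]
 [265  17  53  -3 -35]
 [294  27 -44  -1 -35]
 [292  27 -40  -5 -36]
 [269  16  44   3 -38]
 [266  18  44  -9 -38]
 [266  16  49  -3 -39]
 [264  16  54  -6 -39]
 [267  17  44  -6 -39]
 [294  26 -45  -3 -40]
 [293  27 -46  -9 -40]
 [269  15  45   4 -40]
 [265  16  50  -6 -40]
 [270  15  42   5 -41]
 [266  17  44  -9 -41]
 [268  15  46   1 -41]
 [270  14  44   8 -41]
 [267  16  44  -4 -42]
 [292  26 -43  -9 -42]
 [295  26 -51  -5 -43]
 [265  15  51  -5 -43]
 [268  16  40  -5 -44]
 [293  26 -47 -10 -44]
 [269  14  44   3 -44]
 [264  15  52  -8 -44]
 [296  25 -52  -2 -44]
 [267  15  45  -3 -44]
 [293  25 -46  -8 -45]
 [294  24 -45  -3 -46]]
top 379
[[519 351 -49  -7 -34]
 [520 351 -48  -7 -37]
 [520 350 -49 -11 -43]
 [520 352 -51  -6 -44]
 [521 352 -48  -6 -45]
 [521 350 -47 -10 -45]
 [523 350 -43 -10 -47]
 [518 353 -57  -6 -47]
 [522 350 -45 -10 -48]
 [520 353 -53  -5 -49]
 [519 353 -56  -6 -50]
 [521 351 -50 -10 -54]
 [522 351 -49 -10 -58]
 [523 351 -47 -10 -59]
 [522 353 -51  -6 -59]
 [521 353 -54  -7 -61]
 [522 352 -51  -9 -63]
 [524 351 -46 -10 -63]
 [525 351 -45 -10 -66]
 [523 352 -50  -9 -66]
 [522 354 -55  -6 -69]
 [525 352 -49 -11 -78]
 [523 354 -56  -8 -81]
 [517 355 -71 -10 -81]
 [523 353 -56 -11 -82]
 [520 354 -63 -10 -82]
 [525 353 -51  -9 -83]
 [526 354 -50  -7 -83]
 [524 353 -54 -10 -84]
 [517 358 -74  -4 -84]]
```

Both cameras put the open fingertips about 37 mm behind the reported TCP, where the data sheet implies about 4 mm ahead of it. I'll go by the pictures and advance in stages.

```bash
python3 -m pendant '[[[-1.3,-1,-1.4],[0,0,0],0],[[-1.3,-1,-1.4],[0,0,0],0],[[-1.3,-1,-1.4],[0,0,0],0],[[-1.3,-1,-1.4],[0,0,0],0],[[0,0,0],[0,0,0],0]]'
cat > see.py <<'E'
from t import *
from h import cloud
import cv2,sys
def see(name,tb=(240,400,130,250),sb=(250,410,170,290),sc=2.5):
    o=manip.get_obs();Rc=R.from_quat(o["ee_rot"]).as_matrix();p=o["position"]
    ims=[]
    for n,b in (("top",tb),("scene",sb)):
        c=manip.camera(n);P=cloud(c);ok=np.array(c["range_z"])>0
        L=(P-p)@Rc
        dark=np.array(c["pixels"]).max(-1)<70
        m=ok&(np.abs(L[...,0])<.065)&(np.abs(L[...,1])<.02)&(L[...,2]>-.12)&(L[...,2]<.03)&(P[...,2]>.012)&dark
        q=L[m]*1000
        if len(q):
            print(n,"dark tip z mm:",np.sort(q[:,2])[::-1][:6].round())
        u0,u1,v0,v1=b
        ims.append(cv2.resize(c["pixels"][v0:v1,u0:u1,::-1],None,fx=sc,fy=sc,interpolation=cv2.INTER_CUBIC))
    cv2.imwrite(f"pics/{name}.png",np.hstack(ims))
E
python3 - <<'E'
from see import *
Rt=rot(42,45);z=Rt.as_matrix()[:,2]
err(np.array([.490,-.0625,.022])+.042*z,Rt)
see("app1")
E
```

```text
clock: 3.52
position: [0.498, -0.0512, 0.0438]
ee_rot: [0.848, -0.373, -0.152, 0.345]
ft_force: [1.0, 0.7, 0.4]
grip_width: 1.003
t 3.52 pos [ 0.498  -0.0512  0.0438] dcm [-3.01 -3.12 -5.15] turn [-0.5  0.5 -0.5] z [-0.515 -0.472 -0.716] x [ 0.676 -0.737 -0.   ] F [1.  0.7 0.4] w 1.003 q [ 0.02  0.76 -0.38  1.45  0.53  1.73 -1.31]
top dark tip z mm: [25. 13. 13. 13. 13. 12.]
scene dark tip z mm: [ -84.  -99. -115.]
```

View pics/app1.png

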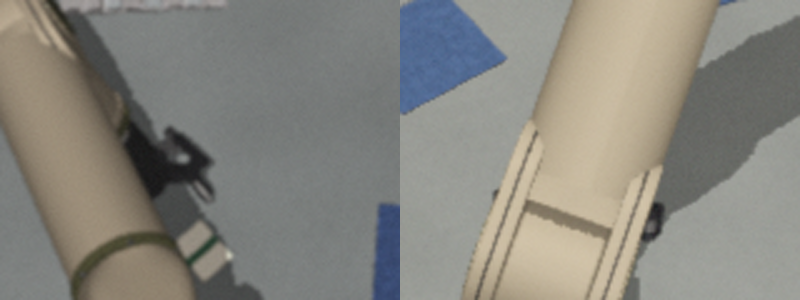

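```bash
python3 -m pendant '[[[-1,-1,-1.7],[0,0,0],0],[[-1,-1,-1.7],[0,0,0],0],[[0,0,0],[0,0,0],0]]';python3 - <<'E'
from see import *
Rt=rot(42,45);z=Rt.as_matrix()[:,2]
err(np.array([.490,-.0625,.022])+.042*z,Rt)
see("app2")
E
```

```text
clock: 4.0
position: [0.4826, -0.0679, 0.0121]
ee_rot: [0.85, -0.373, -0.149, 0.343]
ft_force: [0.0, -0.5, 0.3]
grip_width: 0.995
t 4.0 pos [ 0.4826 -0.0679  0.0121] dcm [-1.47 -1.45 -1.98] turn [-0.7  1.  -0.7] z [-0.508 -0.471 -0.721] x [ 0.678 -0.735  0.003] F [ 0.  -0.5  0.3] w 0.995 q [ 0.05  0.77 -0.37  1.52  0.54  1.65 -1.33]
top dark tip z mm: [-27. -27. -27. -30. -30. -30.]
scene dark tip z mm: [-103.]
```

View pics/app2.png

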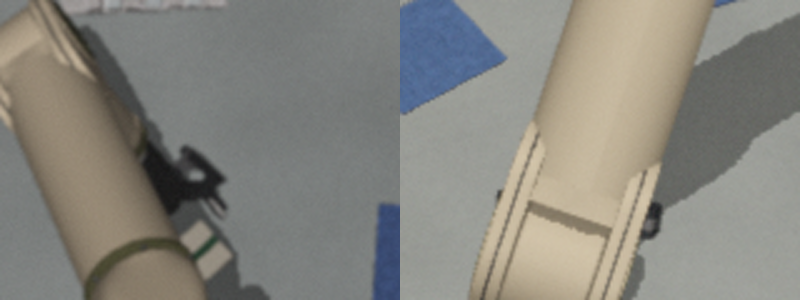

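```bash
python3 -m pendant '[[[-0.8,-0.8,-1.0],[-0.5,0.5,-0.5],0],[[-0.7,-0.7,-0.9],[0,0.5,0],0],[[0,0,0],[0,0,0],0]]';python3 - <<'E'
from see import *
Rt=rot(42,45);z=Rt.as_matrix()[:,2]
err(np.array([.490,-.0625,.022])+.042*z,Rt)
see("app3")
E
```

```text
clock: 4.47
position: [0.469, -0.082, -0.0065]
ee_rot: [0.846, -0.374, -0.155, 0.348]
ft_force: [0.3, -0.0, 0.3]
grip_width: 1.0
t 4.47 pos [ 0.469  -0.082  -0.0065] dcm [-0.11 -0.04 -0.12] turn [-0.2  0.1 -0.2] z [-0.522 -0.473 -0.71 ] x [ 0.672 -0.74  -0.001] F [ 0.3 -0.   0.3] w 1.0 q [ 0.06  0.78 -0.36  1.55  0.55  1.62 -1.33]
top dark tip z mm: [-48. -48. -51. -52. -53. -56.]
scene dark tip z mm: [ -95. -107. -111.]
```

View pics/app3.png

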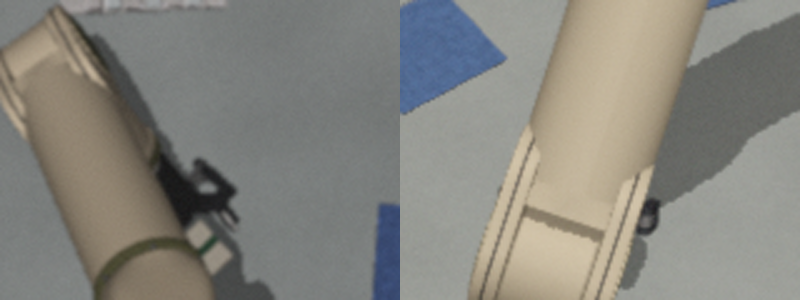

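```bash
python3 -m pendant '[[[-0.2,-0.2,-0.3],[0,0,0],0],[[0,0,0],[0,0,0],60],[[0,0,0],[0,0,0],90],[[0,0,0],[0,0,0],110],[[0,0,0],[0,0,0],130],[[0,0,0],[0,0,0],150],[[0,0,0],[0,0,0],200],[[0,0,0],[0,0,0],255],[[0,0,0],[0,0,0],255]]' 40;python3 - <<'E'
from see import *
Rt=rot(42,45);z=Rt.as_matrix()[:,2]
err(np.array([.490,-.0625,.022])+.042*z,Rt)
see("grip")
E
```

```text
clock: 5.7
position: [0.4686, -0.0827, -0.0084]
ee_rot: [0.846, -0.374, -0.153, 0.347]
ft_force: [0.3, -0.2, 2.0]
grip_width: 0.512
t 5.7 pos [ 0.4686 -0.0827 -0.0084] dcm [-0.06  0.03  0.07] turn [-0.3  0.3 -0.3] z [-0.519 -0.472 -0.712] x [ 0.673 -0.74  -0.   ] F [ 0.3 -0.2  2. ] w 0.512 q [ 0.06  0.78 -0.36  1.56  0.55  1.62 -1.33]
top dark tip z mm: [-32. -35. -36. -37. -37. -41.]
scene dark tip z mm: [-118. -119.]
```

View pics/grip.png

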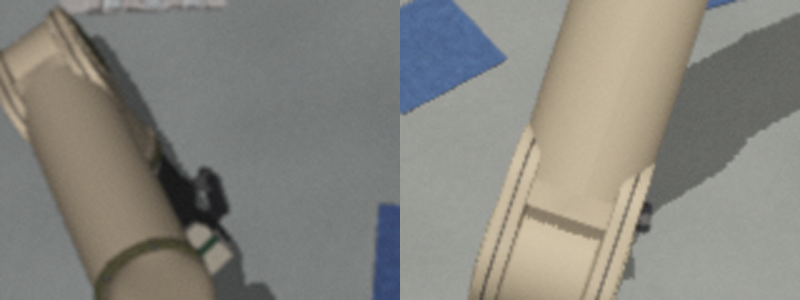

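Gripped: the opening is 43.5 mm. Next I'll lift it and turn it over.

```bash
python3 -m pendant '[[[0,0,2],[0,0,0],255],[[0,0,3],[0,0,0],255],[[0,0,3],[0,0,0],255],[[0,0,3],[2,-2.2,0],255],[[0,0,2],[6,-6.7,0],255],[[0,0,2],[6,-6.7,0],255],[[0,0,1],[6,-6.7,0],255],[[0,0,1],[6,-6.7,0],255],[[0,0,1],[6,-6.7,0],255],[[0,0,1],[6,-6.7,0],255],[[0,0,0],[0,0,0],255]]';python3 - <<'E'
from see import *
Rt=rot(42,-45)
err(np.array([.437,.347,.1]),Rt)
see("lift",(240,400,130,250),(250,410,150,270))
E
```

```text
clock: 7.18
position: [0.4688, -0.0826, 0.2003]
ee_rot: [0.907, -0.402, 0.063, -0.108]
ft_force: [0.7, -0.2, -1.8]
grip_width: 0.51
t 7.17 pos [ 0.4688 -0.0826  0.2003] dcm [ -3.18  42.96 -10.03] turn [ 21.7 -21.8   0.4] z [ 0.201  0.145 -0.969] x [ 0.669 -0.742  0.028] F [ 0.7 -0.2 -1.8] w 0.51 q [ 0.61 -0.1  -0.36  1.98 -0.25  1.11 -0.49]
top dark tip z mm: [-44. -48. -67. -68. -68. -69.]
scene dark tip z mm: [-34. -35. -35. -35. -35. -36.]
```

View pics/lift.png

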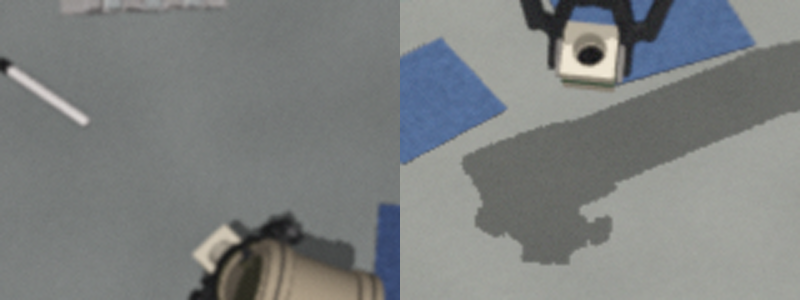

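The bore is visible in the face turning up, at scene crop (590,52). I'll finish the turn and carry the block over the peg.

```bash
python3 -m pendant '[[[0,3,0],[7,-7.2,0],255],[[0,4,0],[7,-7.2,0],255],[[0,4,0],[7,-7.2,0],255],[[0,4.5,0],[0,0,0],255],[[0,4.5,0],[0,0,0],255],[[0,4.5,0],[0,0,0],255],[[0,4.5,0],[0,0,0],255],[[0,4.5,0],[0,0,0],255],[[0,4.5,0],[0,0,0],255],[[0,4,0],[0,0,0],255],[[0,0,0],[0,0,0],255]]';cat > blk.py <<'E'
from see import *
def blk(save=None):
    """block top face & axis from clouds near the gripper"""
    o=manip.get_obs();Rc=R.from_quat(o["ee_rot"]).as_matrix();p=o["position"]
    c0=p-.045*Rc[:,2]
    for n in ("top","scene"):
        c=manip.camera(n);P=cloud(c);ok=np.array(c["range_z"])>0
        hsv=cv2.cvtColor(c["pixels"],cv2.COLOR_RGB2HSV)
        near=ok&(np.linalg.norm(P-c0,axis=-1)<.055)
        lum=np.array(c["pixels"]).mean(-1)
        m=near&(lum>110)
        g=near&(hsv[...,0]>40)&(hsv[...,0]<90)&(hsv[...,1]>90)
        q=P[m]
        if len(q)<20: print(n,"few",len(q));continue
        top=q[q[:,2]>c0[2]+.018]
        print(n,len(q),"c0",c0.round(4),"green",g.sum(),P[g].mean(0).round(4) if g.any() else None)
        if len(top)>15:
            A=np.c_[top[:,:2]-top[:,:2].mean(0),np.ones(len(top))];k=np.linalg.lstsq(A,top[:,2],rcond=None)[0]
            print(" top face n",len(top),"rect",cv2.minAreaRect((top[:,:2]*1000).astype(np.float32)),"z",np.percentile(top[:,2],[20,50,80]).round(4),"slopes",k.round(3))
        vs,us=np.where(near)
        if save:
            u,v=int(us.mean()),int(vs.mean());u0=max(u-40,0);v0=max(v-40,0)
            cv2.imwrite(f"pics/{save}_{n}.png",cv2.resize(c["pixels"][v0:v0+80,u0:u0+80,::-1],None,fx=6,fy=6,interpolation=cv2.INTER_CUBIC));print(" crop at",u0,v0)
E
python3 - <<'E'
from blk import *
err(np.array([.461,.368,.118]),rot(42,-45))
blk("b1")
E
```

```text
clock: 8.65
position: [0.4577, 0.3772, 0.1972]
ee_rot: [0.856, -0.356, 0.143, -0.348]
ft_force: [0.2, -1.0, -1.5]
grip_width: 0.512
t 8.65 pos [0.4577 0.3772 0.1972] dcm [ 0.33 -0.92 -7.92] turn [ 0.5 -0.8 -2.9] z [ 0.492  0.493 -0.718] x [ 0.705 -0.709 -0.003] F [ 0.2 -1.  -1.5] w 0.512 q [ 0.44 -0.29 -1.03  2.24 -0.93  0.41 -0.71]
top 256 c0 [0.4355 0.355  0.2295] green 0 None
 top face n 226 rect ((435.97900390625, 357.54132080078125), (46.29218292236328, 48.45198440551758), 43.96990966796875) z [0.2523 0.2555 0.2581] slopes [-0.015 -0.049  0.255]
 crop at 117 208
scene 1014 c0 [0.4355 0.355  0.2295] green 15 [0.4565 0.3635 0.2263]
 top face n 496 rect ((433.4118347167969, 346.0567932128906), (67.7972412109375, 77.92498779296875), 54.09016036987305) z [0.2522 0.2544 0.2561] slopes [-0.061 -0.049  0.254]
 crop at 460 260
```

```bash
ls pics
python3 - <<'E'
import cv2,numpy as np,os
f=[cv2.imread(f"pics/b1_{n}.png") for n in("top","scene") if os.path.exists(f"pics/b1_{n}.png")]
h=min(a.shape[0] for a in f);cv2.imwrite("pics/b1.png",cv2.resize(np.hstack([a[:h] for a in f]),None,fx=.8,fy=.8))
E
```

```text
app1.png
app2.png
app3.png
b1_scene.png
b1_top.png
grip.png
hov.png
hov2.png
lift.png
scene0.png
scene_blk.png
top0.png
top_blk.png
```

View pics/b1.png

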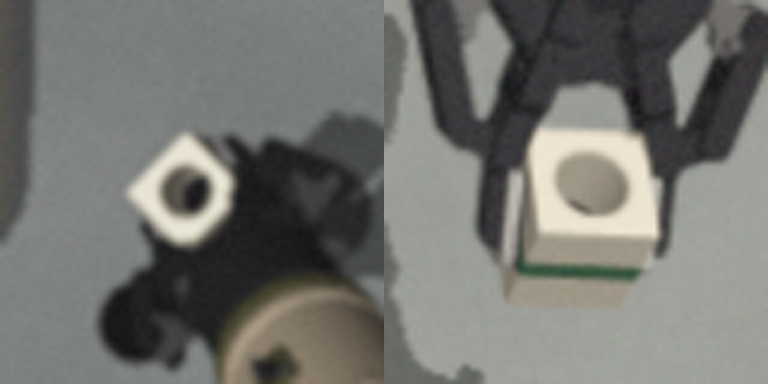

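Bore up, held nearly level, 11 mm off the peg in y. I'll shift, then lower it to just above the tip.

```bash
python3 -m pendant '[[[0.1,-1.1,-1.5],[0,0,0],255],[[0,0,-2.5],[0,0,0],255],[[0,0,-2.5],[0,0,0],255],[[0,0,-2.5],[0,0,0],255],[[0,0,-1.5],[0,0,0],255],[[0,0,0],[0,0,0],255]]'
python3 - <<'E'
from blk import *
err(np.array([.461,.368,.118]),rot(42,-45))
blk("b2")
E
python3 - <<'E'
import cv2,numpy as np,os
f=[cv2.imread(f"pics/b2_{n}.png") for n in("top","scene")]
cv2.imwrite("pics/b2.png",cv2.resize(np.hstack(f),None,fx=.8,fy=.8))
E
```

```text
clock: 9.5
position: [0.4589, 0.3561, 0.0904]
ee_rot: [0.857, -0.358, 0.14, -0.343]
ft_force: [-0.3, 0.5, -0.8]
grip_width: 0.517
t 9.5 pos [0.4589 0.3561 0.0904] dcm [0.21 1.19 2.76] turn [ 0.8 -1.3 -2.8] z [ 0.486  0.487 -0.726] x [ 0.704 -0.71  -0.005] F [-0.3  0.5 -0.8] w 0.517 q [ 0.23  0.02 -0.91  2.36 -1.27  0.07 -0.23]
top 229 c0 [0.437  0.3342 0.123 ] green 0 None
 top face n 192 rect ((437.57086181640625, 337.4507141113281), (45.149192810058594, 48.945255279541016), 45.1296272277832) z [0.1455 0.1487 0.1519] slopes [-0.031 -0.043  0.149]
 crop at 136 209
scene 821 c0 [0.437  0.3342 0.123 ] green 2 [0.4577 0.3459 0.1221]
 top face n 428 rect ((433.46710205078125, 339.662109375), (46.35059356689453, 69.73311614990234), 45.19526290893555) z [0.1462 0.1487 0.1509] slopes [-0.036 -0.036  0.148]
 crop at 437 283
```

View pics/b2.png

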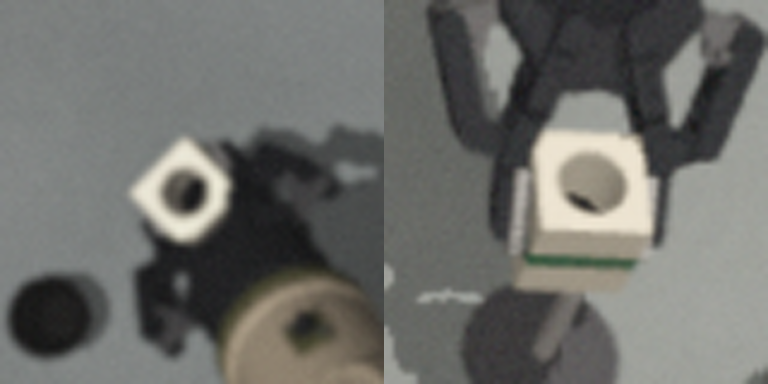

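The wrist is at its limit here (j5 −1.27, j6 0.07), so this approach azimuth can't get low enough. I'll back up and outward, then yaw the hand so it comes in sideways.

```bash
python3 -m pendant '[[[0.5,0,2.5],[0,0,0],255],[[1,0,3],[0,0,0],255],[[1.5,0,3],[0,0,0],255],[[1.5,-1,2],[0,0,-3],255],[[1.5,-1,1],[0,0,-8],255],[[1.5,-1,0],[0,0,-8],255],[[1,-1,0],[0,0,-8],255],[[0,0,0],[0,0,0],255]]'
python3 - <<'E'
from blk import *
err(np.array([.461,.368,.118]),rot(10,-45))
E
```

```text
clock: 10.6
position: [0.5377, 0.3217, 0.2049]
ee_rot: [0.761, -0.531, 0.205, -0.312]
ft_force: [0.1, -0.6, -1.4]
grip_width: 0.51
t 10.6 pos [0.5377 0.3217 0.2049] dcm [-7.67  4.63 -8.69] turn [ -0.7  -1.4 -10.7] z [ 0.643  0.257 -0.722] x [ 0.353 -0.935 -0.018] F [ 0.1 -0.6 -1.4] w 0.51 q [ 0.73 -0.27 -1.32  2.14 -0.16  0.33 -1.76]
```

```bash
python3 -m pendant '[[[0.5,0,0],[0,0,9],255],[[0.5,0,0],[0,0,9],255],[[0.5,0,0],[0,0,9],255],[[0,0,0],[0,0,9],255],[[0,0,0],[0,0,9],255],[[0,0,0],[0,0,0],255]]'
python3 - <<'E'
from blk import *
err(np.array([.461,.368,.118]),rot(118,-45))
E
```

```text
clock: 11.35
position: [0.5482, 0.3179, 0.2065]
ee_rot: [0.884, -0.286, 0.103, -0.355]
ft_force: [-0.1, -0.5, -1.4]
grip_width: 0.514
t 11.35 pos [0.5482 0.3179 0.2065] dcm [-8.72  5.01 -8.85] turn [ 1.7 -1.3 63.3] z [ 0.385  0.568 -0.727] x [ 0.815 -0.579 -0.02 ] F [-0.1 -0.5 -1.4] w 0.514 q [ 0.2   0.   -0.57  2.07 -0.81  0.57 -0.4 ]
```

```bash
python3 -m pendant '[[[0,0,0],[0.3,-0.2,9],255],[[0,0,0],[0.3,-0.2,9],255],[[0,0,0],[0.3,-0.2,9],255],[[0,0,0],[0.3,-0.2,9],255],[[0,0,0],[0.3,-0.2,9],255],[[0,0,0],[0.3,-0.2,9],255],[[0,0,0],[0,0,0],255]]'
python3 - <<'E'
from blk import *
err(np.array([.461,.368,.118]),rot(118,-45))
blk("b3")
E
```

```text
clock: 12.22
position: [0.5458, 0.3222, 0.2014]
ee_rot: [0.912, 0.153, -0.07, -0.375]
ft_force: [-1.0, 0.8, -0.9]
grip_width: 0.514
t 12.22 pos [0.5458 0.3222 0.2014] dcm [-8.48  4.58 -8.34] turn [ 0.5 -0.6  8.7] z [-0.242  0.662 -0.709] x [ 0.943  0.331 -0.014] F [-1.   0.8 -0.9] w 0.514 q [ 0.2   0.5  -0.52  1.53 -0.56  1.28  0.25]
top 264 c0 [0.5567 0.2924 0.2333] green 0 None
 top face n 222 rect ((557.7473754882812, 292.85015869140625), (47.18764114379883, 46.36735153198242), 19.56537628173828) z [0.2571 0.2594 0.2622] slopes [-0.021 -0.032  0.26 ]
 crop at 142 160
scene 765 c0 [0.5567 0.2924 0.2333] green 0 None
 top face n 469 rect ((546.64697265625, 289.7090759277344), (72.07520294189453, 44.097694396972656), 18.66988182067871) z [0.2571 0.2587 0.2602] slopes [-0.022 -0.009  0.258]
 crop at 389 277
```

```bash
python3 -m pendant '[[[-3,1.4,-1],[0,0,0],255],[[-3,1.4,-1],[0,0,0],255],[[-3,1.3,-1],[0,0,0],255],[[-3,1.3,-1],[0,0,0],255],[[0,0,-2.5],[0,0,0],255],[[0,0,-2.5],[0,0,0],255],[[0,0,-1],[0,0,0],255],[[0,0,0],[0,0,0],255]]'
python3 - <<'E'
from blk import *
err(np.array([.461,.368,.118]),rot(118,-45))
blk("b4")
f=[cv2.imread(f"pics/b4_{n}.png") for n in("top","scene")]
cv2.imwrite("pics/b4.png",cv2.resize(np.hstack(f),None,fx=.8,fy=.8))
E
```

```text
clock: 13.32
position: [0.4171, 0.3761, 0.0999]
ee_rot: [0.917, 0.14, -0.063, -0.368]
ft_force: [0.1, 0.5, -0.9]
grip_width: 0.51
t 13.32 pos [0.4171 0.3761 0.0999] dcm [ 4.39 -0.81  1.81] turn [ 1.3 -0.2 10.3] z [-0.218  0.658 -0.721] x [ 0.953  0.304 -0.011] F [ 0.1  0.5 -0.9] w 0.51 q [ 0.18  0.39 -0.61  1.93 -0.69  0.95  0.35]
top 236 c0 [0.4269 0.3465 0.1323] green 0 None
 top face n 195 rect ((428.3935852050781, 348.95684814453125), (48.115379333496094, 45.969505310058594), 18.05469512939453) z [0.1558 0.1584 0.1616] slopes [-0.005 -0.055  0.159]
 crop at 130 213
scene 601 c0 [0.4269 0.3465 0.1323] green 0 None
 top face n 365 rect ((425.8658752441406, 346.85345458984375), (55.58794403076172, 43.509578704833984), 16.92161750793457) z [0.1558 0.1582 0.16  ] slopes [-0.005 -0.063  0.158]
 crop at 446 282
```

View pics/b4.png

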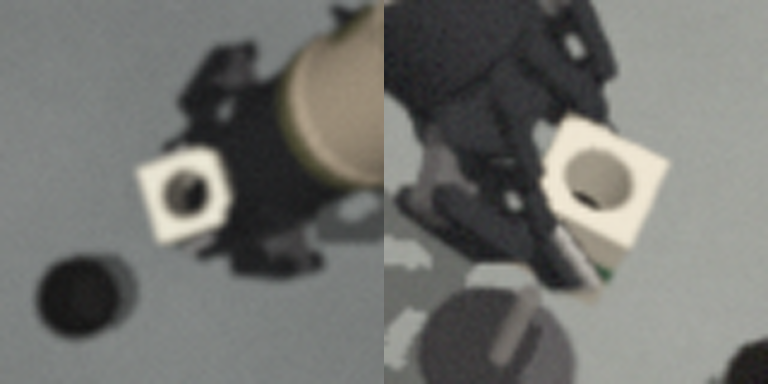

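```bash
python3 -m pendant '[[[0.9,-0.1,0],[2,0,0],255],[[0,0,0],[0.5,0,0],255],[[0,0,-1.2],[0,0,0],255],[[0,0,-1],[0,0,0],255],[[0,0,0],[0,0,0],255]]'
python3 - <<'E'
from blk import *
err(np.array([.461,.368,.118]),rot(118,-45))
blk("b5")
E
```

```text
clock: 14.05
position: [0.4275, 0.3761, 0.0794]
ee_rot: [0.909, 0.143, -0.057, -0.388]
ft_force: [0.6, -0.1, -1.3]
grip_width: 0.508
t 14.05 pos [0.4275 0.3761 0.0794] dcm [ 3.35 -0.81  3.86] turn [-1.3 -0.1 10.3] z [-0.215  0.689 -0.692] x [0.953 0.304 0.007] F [ 0.6 -0.1 -1.3] w 0.508 q [ 0.2   0.46 -0.61  1.93 -0.72  0.92  0.43]
top 244 c0 [0.4372 0.3451 0.1106] green 0 None
 top face n 196 rect ((438.73455810546875, 345.9153747558594), (48.810298919677734, 45.83845520019531), 16.866899490356445) z [0.1335 0.1362 0.1403] slopes [-0.025 -0.015  0.137]
 crop at 133 209
scene 605 c0 [0.4372 0.3451 0.1106] green 0 None
 top face n 379 rect ((435.0570068359375, 344.8673400878906), (65.30113220214844, 46.96608352661133), 12.779821395874023) z [0.1344 0.1364 0.1382] slopes [ 0.    -0.007  0.136]
 crop at 439 290
```

Centred on the peg within about 1 mm, with about 12 mm to go. Next I'll feel down.

```bash
python3 -m pendant '[[[0,0,-0.4],[0,0,0],255],[[0,0,-0.4],[0,0,0],255]]'; python3 -m pendant '[[[0,0,-0.2],[0,0,0],255]]';python3 -m pendant '[[[0,0,-0.2],[0,0,0],255]]'
```

```text
clock: 14.4
position: [0.4283, 0.3766, 0.0724]
ee_rot: [0.909, 0.143, -0.056, -0.388]
ft_force: [0.1, -0.5, -0.6]
grip_width: 0.509
clock: 14.52
position: [0.4282, 0.3765, 0.0701]
ee_rot: [0.909, 0.143, -0.056, -0.388]
ft_force: [-0.2, 0.0, -1.0]
grip_width: 0.513
clock: 14.65
position: [0.4282, 0.3765, 0.068]
ee_rot: [0.909, 0.143, -0.056, -0.388]
ft_force: [0.8, 0.7, -1.0]
grip_width: 0.515
```

```bash
python3 -m pendant '[[[0,0,-0.2],[0,0,0],255]]';python3 -m pendant '[[[0,0,-0.2],[0,0,0],255]]'
```

```text
clock: 14.78
position: [0.4282, 0.3768, 0.0667]
ee_rot: [0.908, 0.143, -0.057, -0.389]
ft_force: [-4.4, -12.5, 22.1]
grip_width: 0.51
clock: 14.9
position: [0.4283, 0.377, 0.0666]
ee_rot: [0.908, 0.143, -0.057, -0.39]
ft_force: [-8.3, -18.1, 32.2]
grip_width: 0.509
```

Firm stop at TCP z 0.067, the height expected for the closed end (a bored end would have dropped about 36 mm further). I'll hold, check, then lift off.

```bash
python3 -m pendant '[[[0,0,0],[0,0,0],255],[[0,0,0],[0,0,0],255]]'
python3 - <<'E'
from blk import *
err(np.array([.461,.368,.118]),rot(118,-45))
blk("b6")
E
```

```text
clock: 15.15
position: [0.4287, 0.3771, 0.0672]
ee_rot: [0.908, 0.144, -0.057, -0.39]
ft_force: [-0.0, 0.8, -1.7]
grip_width: 0.509
t 15.15 pos [0.4287 0.3771 0.0672] dcm [ 3.23 -0.91  5.08] turn [-1.5 -0.1 10.2] z [-0.215  0.692 -0.689] x [0.952 0.305 0.009] F [-0.   0.8 -1.7] w 0.509 q [ 0.2   0.49 -0.61  1.93 -0.72  0.9   0.45]
top 237 c0 [0.4384 0.3459 0.0982] green 0 None
 top face n 186 rect ((439.88311767578125, 346.93731689453125), (47.96133041381836, 46.03227233886719), 16.103862762451172) z [0.1212 0.124  0.1272] slopes [-0.025 -0.008  0.124]
 crop at 134 209
scene 594 c0 [0.4384 0.3459 0.0982] green 0 None
 top face n 379 rect ((436.310791015625, 345.5555419921875), (69.51620483398438, 48.98240280151367), 12.563126564025879) z [0.1216 0.1235 0.125 ] slopes [-0.009 -0.015  0.123]
 crop at 437 293
```

```bash
python3 -m pendant '[[[0,0,-0.15],[0,0,0],255]]'; python3 -m pendant '[[[0,0,-0.12],[0,0,0],255]]'; python3 -m pendant '[[[0,0,-0.12],[0,0,0],255]]'
```

```text
clock: 15.38
position: [0.4286, 0.3773, 0.0667]
ee_rot: [0.907, 0.144, -0.057, -0.391]
ft_force: [-5.5, -13.6, 25.9]
grip_width: 0.507
clock: 15.5
position: [0.4286, 0.3775, 0.0669]
ee_rot: [0.907, 0.144, -0.057, -0.392]
ft_force: [-4.8, -10.5, 18.2]
grip_width: 0.514
clock: 15.62
position: [0.4287, 0.3776, 0.0669]
ee_rot: [0.907, 0.144, -0.058, -0.392]
ft_force: [-3.0, -7.9, 15.5]
grip_width: 0.506
```

```bash
python3 -m pendant '[[[0,0,2],[0,0,0],255],[[0,0,3],[0,0,0],255],[[0,0,3],[0,0,0],255],[[0.5,-2,3],[0,0,0],255],[[1,-4,1],[0,0,-4],255],[[1,-5,0],[0,0,-4],255],[[1,-5,0],[0,0,-4],255],[[0.5,-5,0],[0,0,-4],255],[[0.3,-5,0],[0,0,-4],255],[[0,-5,0],[0,0,-4],255],[[0,-5,0],[0,0,-4],255],[[0,0,0],[0,0,0],255]]'
python3 - <<'E'
from blk import *
err(np.array([.475,-.331,.2]),rot(50,-45))
E
```

```text
clock: 17.12
position: [0.4703, 0.0086, 0.2002]
ee_rot: [0.915, -0.083, 0.046, -0.392]
ft_force: [-0.4, 0.5, 0.2]
grip_width: 0.513
t 17.12 pos [0.4703 0.0086 0.2002] dcm [ 4.700e-01 -3.396e+01 -2.000e-02] turn [ -0.9   1.6 -29.2] z [ 0.149  0.709 -0.689] x [ 0.982 -0.188  0.019] F [-0.4  0.5  0.2] w 0.513 q [ 0.72  0.16 -0.29  1.95 -0.77  1.34  0.55]
```

```bash
python3 -m pendant '[[[0.3,-4,0],[0,0,-4],255],[[0.3,-4.5,0],[0,0,-4],255],[[0.3,-4.5,0],[0,0,-4],255],[[0.3,-4.5,0],[0,0,-4],255],[[0.4,-4.5,0],[0,0,-4],255],[[0.4,-4,0],[0,0,-4],255],[[0.3,-3,0],[0,0,-3],255],[[0,-1,0],[0,0,0],255],[[0,0,0],[0,0,0],255]]'
python3 - <<'E'
from blk import *
err(np.array([.495,-.307,.2]),rot(50,-45))
blk("b7")
f=[cv2.imread(f"pics/b7_{n}.png") for n in("top","scene")]
cv2.imwrite("pics/b7.png",cv2.resize(np.hstack(f),None,fx=.8,fy=.8))
E
```

```text
clock: 18.25
position: [0.4963, -0.2915, 0.2061]
ee_rot: [0.871, -0.293, 0.138, -0.37]
ft_force: [-0.3, 0.9, -1.2]
grip_width: 0.509
t 18.25 pos [ 0.4963 -0.2915  0.2061] dcm [-0.13 -1.55 -0.61] turn [-0.4  2.  -2.3] z [ 0.457  0.564 -0.687] x [ 0.791 -0.612  0.024] F [-0.3  0.9 -1.2] w 0.509 q [ 0.96  0.36 -0.06  1.68 -0.78  1.4   0.51]
top 305 c0 [ 0.4757 -0.3168  0.2371] green 0 None
 top face n 236 rect ((477.00335693359375, -315.9171142578125), (44.58595275878906, 48.2516975402832), 51.819610595703125) z [0.26   0.2624 0.2645] slopes [-0.016  0.014  0.262]
 crop at 382 188
scene 682 c0 [ 0.4757 -0.3168  0.2371] green 38 [ 0.4665 -0.2969  0.2386]
 top face n 278 rect ((464.3639831542969, -321.8133239746094), (74.67048645019531, 73.4927749633789), 73.4608383178711) z [0.2589 0.262  0.2642] slopes [-0.013 -0.007  0.262]
 crop at 213 80
```

View pics/b7.png

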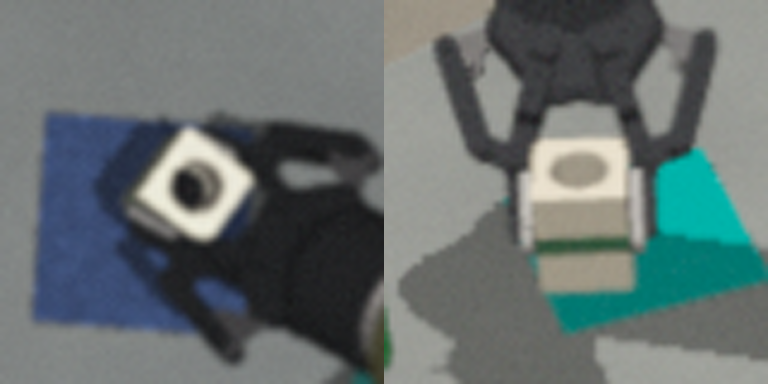

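```bash
python3 -m pendant '[[[-0.1,-1.5,-2],[0,0,0],255],[[0,0,-1],[0,0,0],255],[[0,0,0],[0,0,0],255],[[0,0,0],[0,0,0],255],[[0,0,0],[0,0,0],255],[[0,0,0],[0,0,0],255]]'
python3 - <<'E'
from blk import *
err(np.array([.495,-.307,.2]),rot(50,-45))
blk("b8")
print(manip.get_obs()["joint_velocities"].round(4))
# bystander moves: compare with the first pictures
import numpy as np
for n in ("top","scene"):
    c=manip.camera(n);a=np.load(n+"0.npz")["pixels"]
    cv2.imwrite(f"pics/end_{n}.png",c["pixels"][:,:,::-1])
E
```

```text
clock: 19.1
position: [0.4972, -0.3007, 0.1782]
ee_rot: [0.872, -0.289, 0.138, -0.372]
ft_force: [0.1, 0.2, -1.0]
grip_width: 0.511
t 19.1 pos [ 0.4972 -0.3007  0.1782] dcm [-0.22 -0.63  2.18] turn [-0.4  2.2 -2.8] z [ 0.455  0.568 -0.686] x [ 0.796 -0.605  0.026] F [ 0.1  0.2 -1. ] w 0.511 q [ 0.97  0.41 -0.06  1.67 -0.78  1.38  0.56]
top 292 c0 [ 0.4768 -0.3263  0.2091] green 0 None
 top face n 220 rect ((477.0104675292969, -324.3500671386719), (45.422489166259766, 54.29431915283203), 53.58047103881836) z [0.2316 0.2345 0.2368] slopes [0.014 0.022 0.234]
 crop at 384 188
scene 655 c0 [ 0.4768 -0.3263  0.2091] green 29 [ 0.4663 -0.3108  0.2142]
 top face n 248 rect ((481.0171203613281, -329.8369445800781), (53.76698303222656, 58.995582580566406), 58.580078125) z [0.2313 0.2345 0.2362] slopes [-0.026 -0.013  0.234]
 crop at 211 87
[-0.0006  0.0034  0.0021  0.0017  0.002  -0.0023  0.0012]
```

View pics/end_scene.png

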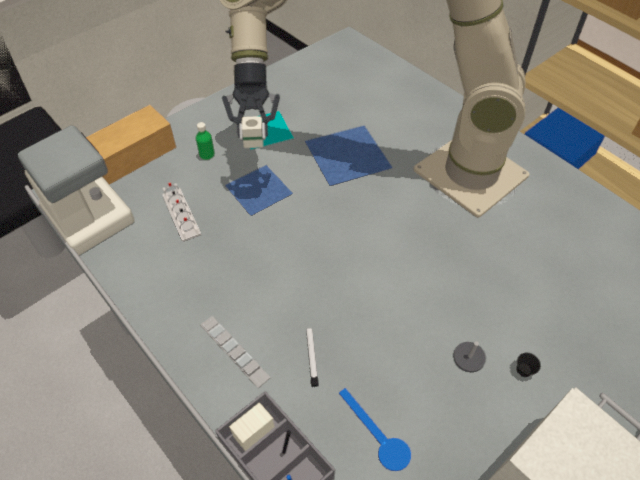

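View pics/end_top.png

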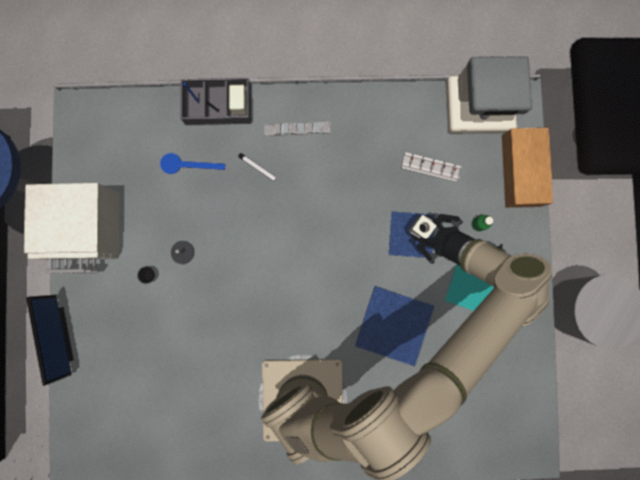

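The bystanders are where they were at the start, at the same pixels in both pictures. The block is over the smaller blue pad, bore up, centre about (0.477, −0.325, 0.206), still and held. Handing in.

```bash
python3 -c "
from workcell import manip
print(manip.hand_in())"
```

```text
the job is handed in; nothing more can be done
None
```

I handed the job in at about 19 s with the model eye held bore up above the smaller blue pad; no verdict is reported back.

- **Finding the bore:** The first depth image showed the bore in the end facing the scene camera. I gripped the block at 45°, turned it over once and set only the closed end on the peg. I never tried the bored end on the peg.
- **On the peg:** The block stopped firmly with its top at 0.124 m, which is the height expected for the closed end on the tip. The wrist force was 15–32 N at each reading over two presses, and the block was about 2 mm from the peg's axis.
- **At the end:** The block's centre was about 7 mm from the pad's centre and about 0.21 m above the cart. It was within about 0.03 rad of upright and at rest, held at 43 mm opening with a 40 N grip. By eye, the bystanders were at the same pixels as in the first pictures.

**What disagreed:**
- **TCP offset:** Both cameras put the open fingertips about 40 mm farther back along the tool than the stated offset. I positioned by the pictures instead, and the grasp and peg heights came out consistent.
- **First approach to the peg:** It reached the limits of joints 5 and 6, so I backed off and came in from the side. The readings I took stayed inside the ranges.

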